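# Weigh a sealed sample canister on the sprung hook scale

### The arm

A 7-joint arm with a two-finger parallel gripper is mounted at the origin on a cart in front of the work surface, level with it; the furniture and walls round the work are solid. World frame = base frame: x ahead of the robot, y to its left, z up, the work surface at z = 0. Lengths are in mm, angles in rad, forces in N, time in s.
With the tool pointing down it reaches from about 350 to 900 mm from the base axis. Payload 7.2 kg.
Tool frame: the origin (TCP) lies midway between the tips of the shut fingers; the grasp point (between the pads) lies 19 mm behind it (bot.grasp_offset is the distance from the TCP to the grasp point, in mm); z points along the fingers, y is the direction in which the jaws open and shut (so a half turn about z gives the same grasp; the last joint's range is limited). The gripper opens to 88 mm and grips with 3 to 60 N. Pads are 20 mm wide; open, the fingers measure 115 mm over their backs; the gripper's body (75 mm by 178 mm) begins 61 mm behind the grasp point.
Start: joints at [-1.322, 0.411, -0.013, 1.596, 0.006, 1.134, -0.082], TCP at [194.714, 593.899, 222.653] pointing down, gripper open.
Joint ranges: [-2.95, 2.95], [-0.29, 1.99], [-1.47, 1.44], [0.14, 2.54], [-1.03, 4.17], [0.13, 1.85], [-2.86, 2.86]. Speed limits (rad/s): [2.39, 2.39, 3.01, 3.01, 3.14, 3.14, 3.14].

### API

Orientations are given as a 3x3 rotation matrix whose columns are the frame's x, y, z axes.
In Python, from bench import bot gives the robot as it stands.
- The arm moves only by the tool move_arm, never from a script. Its argument "steps" is one flat list of numbers, 4 for each row, row after row: the shift along the tool's x, y, z in units of 40 mm (1.0 is 40 mm), then the turn about the tool's z in units of 6 degrees (1.0 is 6 degrees). A call has 1 to 12 rows; each row shifts and turns the commanded pose from where the row before left it, along the tool's axes as they then stand; what a row does not reach is not made up. A row lasts 1/10 s, in which the tool goes at most 50 mm and 8.59 degrees, less where a joint would pass 70% of its speed; a pose out of reach is approached as far as the arm can. A call is refused whole if a number of a shift passes 1 or a number of a turn 1, either way. A call with a gripper value outside its range is refused whole. "fingers" is the opening in per cent of the stroke, from 0 (shut) to 100 (fully open), set as the call begins (left out, the last holds). The fingers move at their own pace and stop on an object; "squeeze" is the grip in N (left out, the last holds). Time passes only in rows, so rows that do not move let the fingers close. It gives the time, the measured TCP pose, the force and the opening at its end, in the units of the state.
- bot.state(): the state, without advancing time (a new reading comes with each control period).
- bot.read_camera(name): name is "scene" or "top"; returns a dict with "frame" (384x512x3 uint8, blue, green, red), "z_map" (384x512 float32, mm along the optical axis (not along the pixel's ray), 0 where there is no reading), "fx", "fy", "cx", "cy" (pixels), "extrinsics" (4x4, takes a point from world to camera coordinates). Camera axes: x right, y down, z forward; pixel columns grow to the right and rows downward; lengths in mm; the calibration is good to about 2 mm. A picture is of the moment at which its call begins.
- bot.close_job(): hands the job in, once; it reports no verdict.
Trained networks look in the newest picture that a camera, given by its name, has taken for a name from the list of things; names that differ only in an ending like _2 or _b are one class to them, and where a whole thing is asked for, a point or a joint stands for the part that bears it (a point fixed in the world has none). Each returns a list of dicts, best first, with "p" (0 to 1); they miss things now and then, are a little off and sometimes report something else, mostly with a low value. They report only what shows in the picture. A call takes as long as a camera call.
- bot.trace(camera, query): "pixels" (384x512 bool, what is visible of it).
- bot.landmark_of(camera, query): "at" ([x, y, z] in mm, in world coordinates, good to about 4 mm: a listed point, or the origin of a listed thing).
The state is a dict: "time_s": time; "joints": joint angles; "qvel": joint speeds; "effort": joint torques, N m; "eef_pos": TCP position; "tool_rot": TCP orientation; "contact_force": force on the tool from outside, world axes, zero at the start; "torque": the same for the moment, N m; "finger_gap": finger opening in mm.
Only numpy, scipy, OpenCV 4.12 (cv2) and the standard library are available. Lean on these libraries where they do the work, as an engineer would, in place of code of your own. Each camera call takes 0.05 s, during which the arm holds its last target.

### The job

Weigh the round canister: hang its bail on the hook of the spring scale and lower it slowly (two or three centimetres a second) until the spring just carries its whole weight, so that when you let go the hook neither drops nor springs up. Leave it hanging untouched until it has come to rest and has stayed so for a good second, then lift it just as slowly off the hook and stand it upright in the middle of the aluminium tray, set down and not dropped. Never push the hook to the end of its travel or knock the scale, and leave the square canister, the tape roll, the slide box and the tweezers alone.

Things in the scene. Friction and masses are not known exactly. Their poses are not given: they have to be found in the camera images.
- round_canister: The canister to weigh: plain steel, 128 mm tall; a closed round can 50 mm across (53 at a band) and 30 mm high, with an upright bail of 8 mm rod over it in its own y-z plane (uprights at y = +-19 mm; top bar gabled), and a grip lug on top. Mass 0.30 to 0.85 kg, not known beforehand. Origin: centre of the underside, z up.
- round_canister_eye (a point): Middle of the underside of the bail's top bar, 80 mm above the canister's underside; it comes to rest in the hook's saddle. Axes as the canister's. The window under it is 30 mm wide (y), 50 mm high, open along x. The bar is 8 mm thick.
- round_canister_lug (a point): Middle of the grip lug, 115 mm above the canister's underside. The lug stands on the bar's middle: 10 mm thick (x), 20 mm wide (y), from 84 to 128 mm above the underside. Grip it from above across its 20 mm (y), fingertips no lower than 92 mm above the underside.
- square_canister: A second canister, to be left alone. The same as the round one but for its can, which is square, 46 x 46 mm (49 at a band), 30 mm high. Origin: centre of the underside.
- scale: Sprung hook scale, fixed. Origin: centre of the base's underside on the bench, z up; the hook points to its own -x, about toward the robot. Grey base 200 x 120 mm (x, y), top at 16 mm; white housing 46 x 62 mm over all, x = 32 to 78 mm, 244 mm high. From its front comes a level 7 mm rod that dips to a saddle at x = -55 mm, y = 0, and ends in an upturned tip.
- hook_saddle (a point): Middle of the hook's saddle, top of the rod; moves with the hook; axes as the scale's. 188 mm above the bench with no load. The tip, 13 mm before it (-x), rises 14 mm above it; behind it (+x) the rod rises 14 mm within 18 mm and runs level to the housing, 87 mm behind. Nothing above. The bail's bar must lie along the scale's y, between tip and rise.
- hook (a joint): How far the hook has sunk, m: 0 unloaded, down is positive, end stop at 0.080. Spring 150 N/m (6.7 mm per newton from 0), little damped; a hanging canister sinks it 20 to 56 mm. It follows whatever presses on it, so its position alone does not tell how much of the weight the hand still carries.
- tray: Low aluminium tray, fixed, 120 x 120 mm, rim 14 mm high, walls and floor 4 mm thick. Origin: centre of its underside on the bench.
- tape_roll: Roll of tape lying flat, 85 mm across, 19 mm high; bystander. Origin: centre of the underside.
- slides_box: White box, 59 x 81 x 33 mm; bystander. Origin: centre of the underside.
- tweezers: Tweezers lying flat, 126 mm long, 10 mm high; bystander. Origin: centre of the underside.

How it is judged (in metres and radians):
On the way:
1. the round canister hangs by its bail in the hook's saddle, touched by nothing else, at rest for one second (distance between round_canister_eye and hook_saddle below 0.012 m and contact force between round_canister and scale above 1.5 N and contact force between each of the fingers, the arm and round_canister below 0.05 N and contact force between each of the arm, the fingers and scale below 0.05 N and angle between round_canister's own z axis and vertical below 0.2 rad and linear speed of round_canister below 0.025 m/s and velocity of joint hook between -0.012 and 0.012 m/s), for 1 s.
At the end, for the whole second after the job is handed in: The round canister stands upright (within 0.08 rad) and still on the floor of the tray, its centre within 28 mm of the tray's middle along each of the tray's axes, released; the hook is empty and back at the top (within 4 mm) (x of round_canister in the frame of tray between -0.028 and 0.028 m and y of round_canister in the frame of tray between -0.028 and 0.028 m and z of round_canister in the frame of tray below 0.009 m and angle between round_canister's own z axis and vertical below 0.08 rad and linear speed of round_canister below 0.02 m/s and value of joint hook below 0.004 m and contact force between the fingers and round_canister below 0.05 N); the robot touches nothing.
It fails at once if the hook drops, springs up or is moved: faster than 0.09 m/s at any time, or faster than 0.05 m/s while the fingers do not touch the canister (velocity of joint hook above 0.09 m/s or velocity of joint hook below -0.09 m/s or (contact force between the fingers and round_canister below 0.05 N and (velocity of joint hook above 0.05 m/s or velocity of joint hook below -0.05 m/s))).
It fails at once if the hook is pushed down to the end of its travel (past 72 mm) (value of joint hook above 0.072 m).
It fails at once if the scale is knocked or pressed: by the canister with more than 15 N, by the gripper or arm with more than 8 N (contact force between round_canister and scale above 15 N or contact force between any of the fingers, the arm and scale above 8 N).
It fails at once if the canister is dropped into the tray: let go over it while its underside is still more than 10 mm above the tray's floor (horizontal distance between round_canister and tray below 0.06 m and z of round_canister in the frame of tray above 0.014 m and contact force between the fingers and round_canister below 0.05 N).
It fails at once if a bystander is disturbed: the square canister moved by more than 15 mm or tipped, or the tape roll, slide box or tweezers moved by more than 20 mm (distance of square_canister from where it was at the start of the episode above 0.015 m or angle between square_canister's own z axis and vertical above 0.2 rad or distance of any of tape_roll, slides_box, tweezers from where it was at the start of the episode above 0.02 m).
It also fails if it takes over 66 s, if anything falls off the work surface, if the arm or the gripper's body presses on something with over 40 N, if the wrist force passes 120 N, or if a joint passes its speed limit or range.

## Working session

There is one attempt and no reset: what is moved stays moved. The work goes in short steps, Python scripts to look and compute and a tool call to move; the robot and the scene stay as the last step left them, time stands still between calls to the robot, and variables do not carry over. Pictures are saved under pics/ and viewed, and the job is handed in when it is done.

Besides the shell and the picture viewer there is one more tool, called after ">>>" in YAML: its name, and indented under it one key for each argument. move_arm: Moves the arm, as the interface text tells. Its arguments: {"type":"object","properties":{"steps":{"type":"array"},"fingers":{"type":"number"},"squeeze":{"type":"number"}},"required":["steps"]}

```bash
ls; mkdir -p pics
python3 - <<'E'
from bench import bot
import cv2,numpy as np
s=bot.state()
for k,v in s.items(): print(k,np.round(v,3).tolist())
for c in ["scene","top"]:
    r=bot.read_camera(c); cv2.imwrite(f"pics/{c}0.png",r["frame"])
    print(c,r["fx"],r["cx"],r["cy"],np.round(r["extrinsics"],3).tolist())
    for q in ["round_canister","round_canister_eye","round_canister_lug","square_canister","scale","hook_saddle","tray","tape_roll","slides_box","tweezers"]:
        print(q,[(round(d["p"],2),np.round(d["at"]).tolist()) for d in bot.landmark_of(c,q)][:3])
print(bot.state()["time_s"])
E
```

```text
pics
time_s 0.0
joints [-1.322, 0.412, -0.013, 1.597, 0.006, 1.134, -0.082]
qvel [0.0, 0.0, 0.001, -0.001, -0.0, 0.001, 0.001]
effort [0.001, -58.795, 0.643, -29.108, -0.054, 0.018, 0.0]
eef_pos [194.595, 593.43, 221.838]
tool_rot [[-0.95, 0.311, -0.0], [0.311, 0.95, -0.002], [-0.0, -0.002, -1.0]]
contact_force [0.181, -0.174, 0.738]
torque [0.019, -0.031, -0.034]
finger_gap 88.178
scene 398.1978150363828 254.86020873858192 185.83665631693998 [[0.874, -0.485, -0.016, -463.397], [-0.341, -0.59, -0.732, 284.509], [0.346, 0.646, -0.681, 1018.862], [0.0, 0.0, 0.0, 1.0]]
round_canister [(0.87, [440.0, 242.0, 0.0])]
round_canister_eye [(0.77, [443.0, 240.0, 85.0])]
round_canister_lug [(0.83, [445.0, 245.0, 115.0])]
square_canister [(0.77, [580.0, 334.0, 2.0])]
scale [(0.64, [577.0, 19.0, 3.0]), (0.38, [442.0, 243.0, -1.0])]
hook_saddle [(0.7, [529.0, 33.0, 187.0])]
tray [(0.59, [448.0, -313.0, 1.0])]
tape_roll [(0.68, [378.0, -142.0, -1.0])]
slides_box [(0.59, [674.0, -280.0, 2.0]), (0.43, [442.0, 244.0, 1.0])]
tweezers [(0.53, [376.0, 63.0, 1.0])]
top 388.00878147821606 252.2028457140251 190.50316313362157 [[-0.003, -1.0, -0.005, 27.861], [-0.981, 0.004, -0.195, 575.064], [0.195, 0.004, -0.981, 1345.14], [0.0, 0.0, 0.0, 1.0]]
round_canister [(0.73, [436.0, 245.0, 1.0])]
round_canister_eye [(0.74, [441.0, 245.0, 80.0]), (0.33, [381.0, -147.0, 1.0])]
round_canister_lug [(0.58, [439.0, 246.0, 120.0])]
square_canister [(0.59, [580.0, 339.0, 1.0])]
scale [(0.9, [576.0, 20.0, -0.0]), (0.36, [577.0, 337.0, 2.0])]
hook_saddle [(0.56, [523.0, 29.0, 185.0])]
tray [(0.81, [454.0, -319.0, 0.0]), (0.34, [580.0, 335.0, -2.0])]
tape_roll [(0.63, [380.0, -146.0, 0.0])]
slides_box [(0.9, [677.0, -283.0, 0.0]), (0.53, [441.0, 243.0, 81.0])]
tweezers [(0.58, [374.0, 59.0, 3.0])]
1.1
```

View pics/scene0.png

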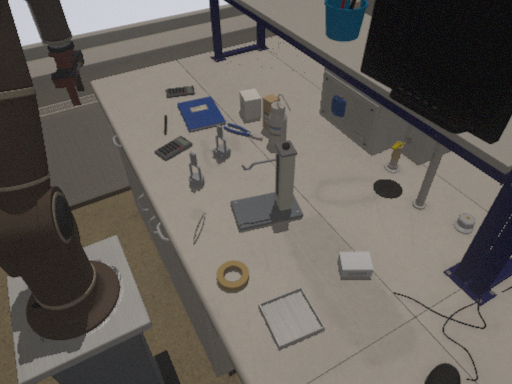

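View pics/top0.png

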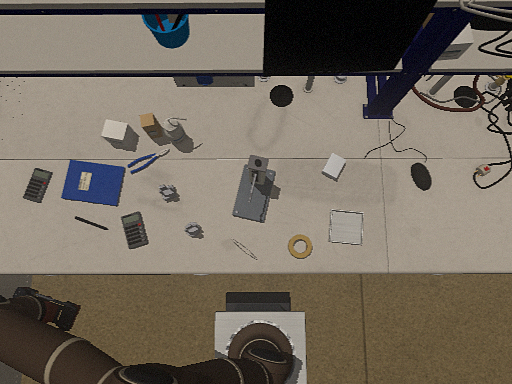

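The scene picture shows the round canister at px (195,170), the square one at (221,142), the scale at (270,190) with its hook tip near (246,166), and the tray at (291,317). In the top view they are at (193,230), (168,193), (255,190) and (346,227). Next I'll get the yaws from depth.

```bash
cat > h.py <<'E'
from bench import bot
import cv2,numpy as np
def cloud(c):
    r=bot.read_camera(c); z=r["z_map"].astype(float); v,u=np.mgrid[:384,:512]
    P=np.stack([(u-r["cx"])/r["fx"]*z,(v-r["cy"])/r["fy"]*z,z],-1)
    T=np.array(r["extrinsics"]); W=(P-T[:3,3])@T[:3,:3]
    W[z<=0]=np.nan
    return r,W
def crop(W,x0,x1,y0,y1,z0,z1):
    return (W[...,0]>x0)&(W[...,0]<x1)&(W[...,1]>y0)&(W[...,1]<y1)&(W[...,2]>z0)&(W[...,2]<z1)
def zoom(f,u0,u1,v0,v1,k,name):
    cv2.imwrite(name,cv2.resize(f[v0:v1,u0:u1],None,fx=k,fy=k,interpolation=cv2.INTER_CUBIC))
E
python3 - <<'E'
from h import *
for c in ["top","scene"]:
    r,W=cloud(c)
    def rect(n,*b):
        m=crop(W,*b); p=W[m][:,:2].astype(np.float32)
        if len(p)<4: print(c,n,len(p));return
        (cx,cy),(w,h),a=cv2.minAreaRect(p); 
        q=p-p.mean(0); e,V=np.linalg.eigh(q.T@q); d=V[:,1]
        print(c,n,len(p),"rect",np.round([cx,cy,w,h,a],1),"mean",p.mean(0).round(1),"pca deg",np.degrees(np.arctan2(d[1],d[0])).round(1), "sd",np.sqrt(e/len(p)).round(1), "z",np.nanmean(W[m][:,2]).round(1))
    rect("base",440,700,-80,120,11,21)
    rect("housing top",540,700,-60,80,235,255)
    rect("rod",490,620,-20,60,180,225)
    rect("lug",410,475,215,275,95,135)
    rect("bail",410,475,215,275,40,135)
    rect("can",410,475,215,275,20,34)
    rect("tray",370,540,-400,-230,8,20)
    rect("trayfloor",370,540,-400,-230,2,7)
    if c=="scene": zoom(r["frame"],160,320,120,240,5,"pics/z_scene.png")
    else: zoom(r["frame"],150,290,140,245,5,"pics/z_top.png")
E
```

```text
top base 1208 rect [576.5  20.  119.5 199.9  76.4] mean [561.5  22.2] pca deg 161.2 sd [37.1 52.8] z 15.3
top housing top 79 rect [628.3   7.7  59.6  41.2  75.8] mean [629.2   7.5] pca deg 91.5 sd [10.  14.8] z 239.2
top rod 111 rect [561.1  14.   53.1 108.2  84.8] mean [578.7  18.7] pca deg 164.8 sd [10.1 35.5] z 200.4
top lug 27 rect [441.4 243.7  10.7  19.6  28.1] mean [440.3 242.7] pca deg 116.1 sd [3.2 5.8] z 121.5
top bail 53 rect [441.3 244.   10.7  45.3  28.1] mean [440.8 241.5] pca deg 118.1 sd [ 2.8 12.1] z 99.0
top can 110 rect [4.414e+02 2.425e+02 4.740e+01 4.680e+01 2.000e-01] mean [437.7 239.5] pca deg 166.6 sd [11.5 13.8] z 28.6
top tray 196 rect [ 455.3 -313.4  129.6  132.4   84.5] mean [ 448.7 -318.2] pca deg 55.3 sd [44.1 45. ] z 12.1
top trayfloor 680 rect [ 454.  -315.4  168.8  166.3   89.8] mean [ 450.9 -317.3] pca deg 124.0 sd [40.5 41. ] z 4.1
scene base 1577 rect [577.1  17.9 123.6 199.4  76. ] mean [560.6  12. ] pca deg 153.1 sd [34.1 54.1] z 16.8
scene housing top 130 rect [629.5   3.2  59.7  43.8  77. ] mean [629.4   2.4] pca deg 90.5 sd [10.9 14.8] z 238.6
scene rod 227 rect [564.4   8.1  49.3 114.5  86. ] mean [585.4   7.2] pca deg 156.2 sd [10.4 37.1] z 201.3
scene lug 63 rect [441.8 240.3  12.6  21.2  29.6] mean [440.8 238.3] pca deg 133.6 sd [2.9 6. ] z 114.8
scene bail 135 rect [441.9 240.5  12.8  46.3  27.1] mean [441.5 237.9] pca deg 118.8 sd [ 2.8 12.5] z 90.6
scene can 131 rect [440.2 240.1  47.1  49.2  34.5] mean [439.  236.1] pca deg 116.6 sd [13.  13.6] z 29.3
scene tray 512 rect [ 449.7 -319.7  123.   120.7   84.3] mean [ 449.7 -324.6] pca deg 90.0 sd [44.4 46.5] z 13.0
scene trayfloor 2308 rect [ 4.550e+02 -3.150e+02  1.696e+02  1.697e+02  1.000e-01] mean [ 450.9 -319.7] pca deg -175.6 sd [41.6 42.1] z 4.4
```

View pics/z_scene.png

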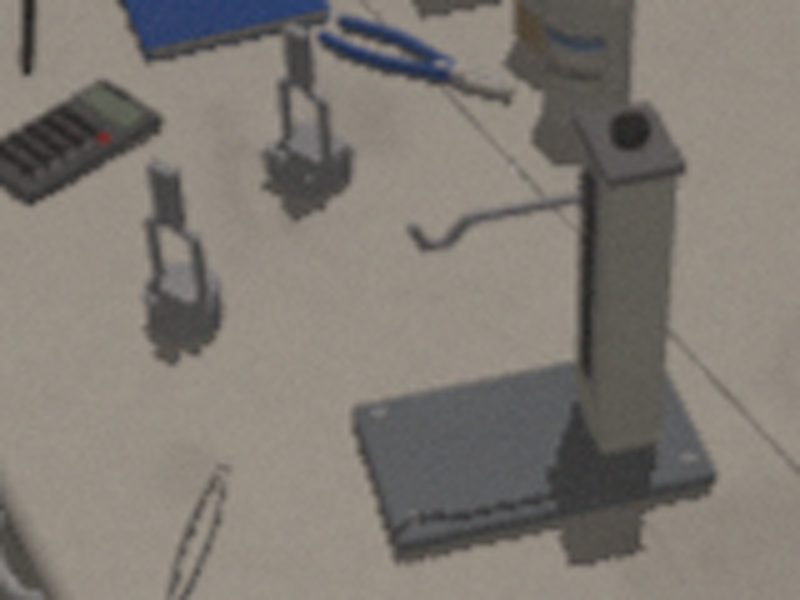

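View pics/z_top.png

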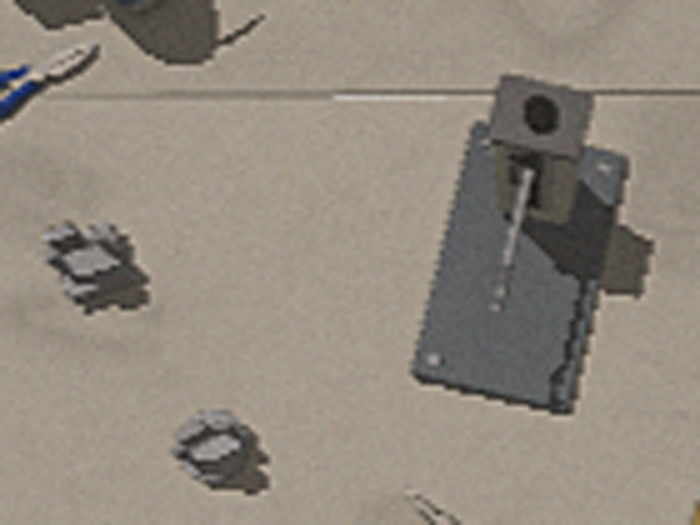

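>>> move_arm:
  steps: [-0.35,-0.26,0,0,-0.7,-0.52,0,0,-0.7,-0.52,0,0,-0.7,-0.52,0,0,-0.7,-0.52,0,0,-0.7,-0.52,0,0,-0.7,-0.52,0,0,-0.7,-0.52,0,0,-0.7,-0.52,0,0,-0.7,-0.52,0,0,-0.7,-0.52,0,0,-0.7,-0.52,0,0]
  fingers: 75
  squeeze: 20

```text
time_s: 2.4
eef_pos: [426.9, 263.6, 222.9]
tool_rot: [[-0.95, 0.312, 0.0], [0.312, 0.95, 0.0], [-0.0, 0.0, -1.0]]
contact_force: [-0.1, 0.7, -0.5]
finger_gap: 65.9
```

>>> move_arm:
  steps: [0,0,0,-0.96,0,0,0,-0.96,0,0,0,-0.96,0,0,0,-0.96,0,0,0,-0.96,0,0,0,-0.96,0,0,0,-0.96,0,0,0,-0.96,0,0,0,0]

```text
time_s: 3.3
eef_pos: [426.3, 265.0, 222.8]
tool_rot: [[-0.883, -0.469, 0.0], [-0.469, 0.883, -0.0], [-0.0, -0.0, -1.0]]
contact_force: [-0.9, 0.7, -0.3]
finger_gap: 65.9
```

>>> move_arm:
  steps: [-0.03,-0.34,0,0,-0.03,-0.34,0,0,0,0,0.5,0,0,0,0.5,0,0,0,0.4,0,0,0,0,0]

```text
time_s: 3.9
eef_pos: [440.6, 241.2, 164.8]
tool_rot: [[-0.885, -0.466, -0.003], [-0.466, 0.885, -0.003], [0.004, -0.001, -1.0]]
contact_force: [-0.1, 0.1, 0.1]
finger_gap: 65.9
```

```bash
cat >> h.py <<'E'
def favg(n=10):
    F=[]
    for i in range(n):
        bot.read_camera("top"); F.append(bot.state()["contact_force"])
    F=np.array(F); s=bot.state()
    print("t",round(s["time_s"],2),"pos",np.round(s["eef_pos"],1),"F",F.mean(0).round(2),"sd",F.std(0).round(2),"gap",round(s["finger_gap"],1))
    return F.mean(0)
E
python3 - <<'E'
from h import *
favg(8)
r,W=cloud("scene"); zoom(r["frame"],130,290,90,210,5,"pics/g1.png")
for q in ["round_canister_lug","round_canister","round_canister_eye"]:
  for c in ["scene"]: print(q,[(round(d["p"],2),np.round(d["at"],1).tolist()) for d in bot.landmark_of(c,q)][:2])
E
```

```text
t 4.3 pos [441.4 243.5 167.3] F [ 0.42 -0.01 -0.06] sd [0.61 0.41 0.37] gap 65.8
round_canister_lug [(0.71, [445.3, 241.5, 113.4])]
round_canister [(0.87, [443.1, 246.3, 0.8])]
round_canister_eye [(0.74, [443.7, 241.0, 84.5])]
```

View pics/g1.png

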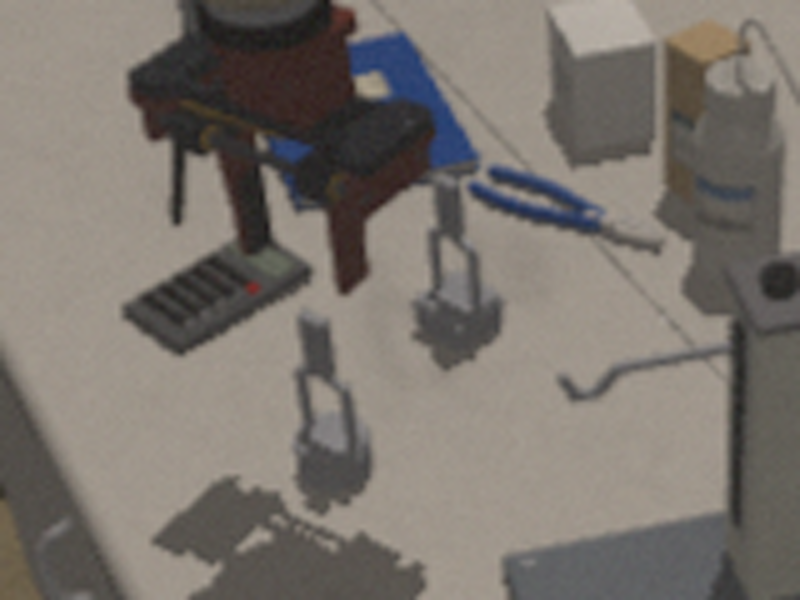

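The open fingers (about (250,230) and (350,270)) straddle the round canister's lug (315,340), and the square one is clear at (455,270). I'll descend and grip.

>>> move_arm:
  steps: [0,-0.02,0.25,0,0,0,0.3,0,0,0,0.3,0,0,0,0.3,0,0,0,0.3,0,0,0,0.2,0,0,0,0.1,0,0,0,0,0,0,0,0,0]

```text
time_s: 5.4
eef_pos: [441.7, 242.8, 96.9]
tool_rot: [[-0.884, -0.468, 0.0], [-0.468, 0.884, 0.0], [-0.0, 0.0, -1.0]]
contact_force: [0.1, -0.4, 0.3]
finger_gap: 66.0
```

>>> move_arm:
  steps: [0,0,0,0,0,0,0,0,0,0,0,0,0,0,0,0,0,0,0,0,0,0,0,0,0,0,0,0]
  fingers: 0
  squeeze: 20

```text
time_s: 6.1
eef_pos: [441.4, 242.7, 96.6]
tool_rot: [[-0.883, -0.468, -0.0], [-0.468, 0.883, -0.0], [0.0, 0.0, -1.0]]
contact_force: [-1.3, 1.2, -0.2]
finger_gap: 19.8
```

>>> move_arm:
  steps: [0,0,-0.1,0,0,0,-0.3,0,0,0,-0.4,0,0,0,-0.5,0,0,0,-0.5,0,0,0,-0.5,0,0,0,-0.5,0,0,0,-0.4,0,0,0,-0.2,0,0,0,0,0,0,0,0,0,0,0,0,0]

```text
time_s: 7.3
eef_pos: [440.9, 242.3, 231.7]
tool_rot: [[-0.884, -0.468, -0.001], [-0.468, 0.884, -0.001], [0.002, -0.0, -1.0]]
contact_force: [0.7, -0.3, -5.2]
finger_gap: 19.9
```

Run:
```python
from h import *
favg(16)
r,W=cloud("scene"); zoom(r["frame"],130,290,70,190,5,"pics/g2.png")
for q in ["round_canister_lug","round_canister","round_canister_eye"]:
  for c in ["scene","top"]: print(q,[(round(d["p"],2),np.round(d["at"],1).tolist()) for d in bot.landmark_of(c,q)][:2])
print(bot.state()["time_s"])
```

```text
t 8.1 pos [441.4 242.7 232.7] F [ 0.1  -0.16 -4.38] sd [0.58 0.67 0.33] gap 20.3
round_canister_lug [(0.75, [442.3, 241.4, 247.8])]
round_canister_lug [(0.56, [439.2, 248.6, 254.4])]
round_canister [(0.73, [443.9, 242.3, 137.5]), (0.56, [675.9, -275.3, 4.3])]
round_canister [(0.6, [438.2, 247.9, 136.3])]
round_canister_eye [(0.9, [443.0, 241.1, 222.7])]
round_canister_eye [(0.51, [440.8, 242.9, 216.5])]
8.45
```

View pics/g2.png

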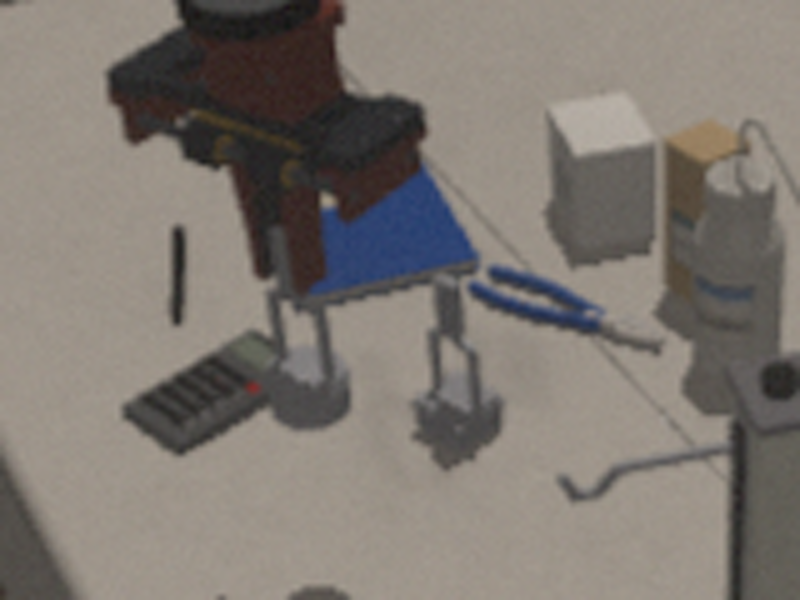

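The canister is held upright in the grip (can at (310,390), fingertips at (290,270)). It weighs about 4.4 N, so I expect the hook to sink about 29 mm. Next is the entry point in front of the hook.

>>> move_arm:
  steps: [0.12,-0.2,0,0,0.23,-0.41,0,0,0.23,-0.41,0,0,0.23,-0.41,0,0,0.23,-0.41,0,0,0.23,-0.41,0,0,0.23,-0.41,0,0,0.23,-0.41,0,0,0.23,-0.41,0,0,0.23,-0.41,0,0,0.14,-0.23,0,0,0,0,0,0]

```text
time_s: 9.65
eef_pos: [436.1, 51.8, 232.8]
tool_rot: [[-0.885, -0.466, 0.0], [-0.466, 0.885, -0.0], [-0.0, -0.0, -1.0]]
contact_force: [0.0, 0.1, -3.6]
finger_gap: 19.8
```

>>> move_arm:
  steps: [0,0,0,0.4,0,0,0,0.8,0,0,0,0.9,0,0,0,0.9,0,0,0,0.9,0,0,0,0.9,0,0,0,0.9,0,0,0,0.8,0,0,0,0.48,0,0,0,0,0,0,0,0]

```text
time_s: 10.75
eef_pos: [436.2, 54.1, 232.6]
tool_rot: [[-0.971, 0.239, -0.0], [0.239, 0.971, 0.0], [0.0, 0.0, -1.0]]
contact_force: [0.7, -0.6, -4.8]
finger_gap: 19.8
```

Run:
```python
from h import *
favg(6)
print(np.round(bot.state()["tool_rot"],4).tolist())
for c in ["scene","top"]:
  r,W=cloud(c)
  zoom(r["frame"],*((180,320,90,195) if c=="scene" else (200,300,150,225)),5 if c=="scene" else 7,f"pics/h_{c}.png")
  for q in ["round_canister_eye","round_canister_lug","hook_saddle"]:
    print(c,q,[(round(d["p"],2),np.round(d["at"],1).tolist()) for d in bot.landmark_of(c,q)][:2])
print(bot.state()["time_s"])
```

```text
t 11.05 pos [436.3  53.5 232.6] F [ 0.18 -0.05 -4.95] sd [0.41 0.41 0.31] gap 20.0
[[-0.9706, 0.2407, 0.0], [0.2407, 0.9706, 0.0001], [-0.0, 0.0001, -1.0]]
scene round_canister_eye [(0.53, [437.7, 48.1, 221.5])]
scene round_canister_lug [(0.71, [441.9, 50.7, 250.6])]
scene hook_saddle [(0.5, [527.9, 31.4, 191.2])]
top round_canister_eye []
top round_canister_lug [(0.66, [580.0, 335.5, 0.4]), (0.51, [450.9, -318.3, -1.4])]
top hook_saddle []
11.45
```

View pics/h_scene.png

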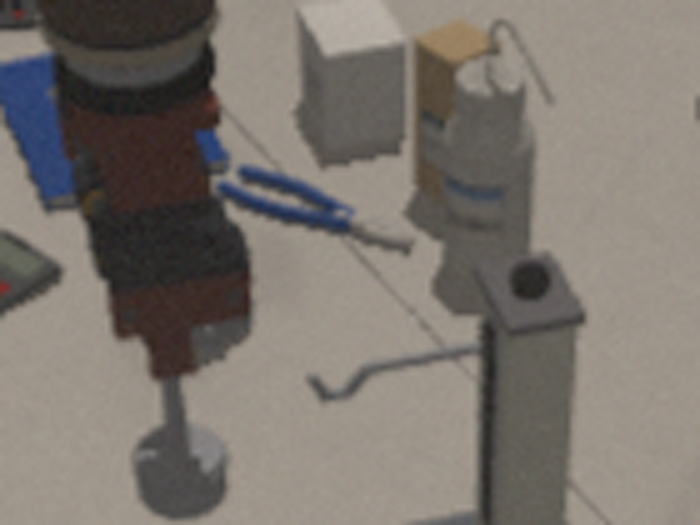

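View pics/h_top.png

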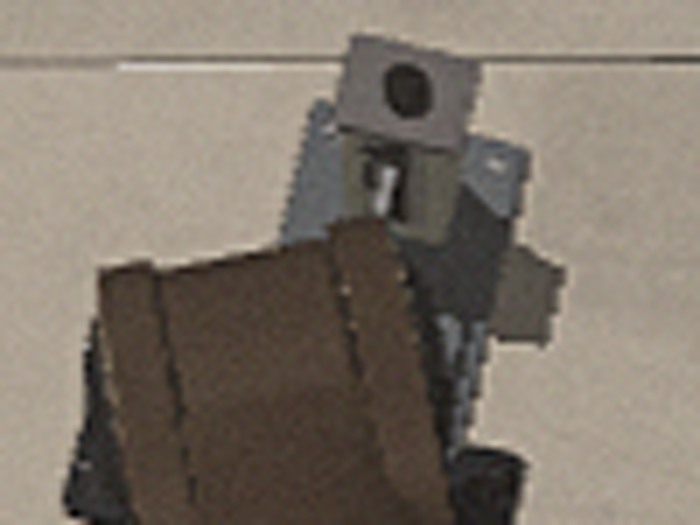

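Run:
```python
from h import *
r,W=cloud("scene")
th=np.radians(-13.85); a=np.array([np.cos(th),np.sin(th)]); b=np.array([-a[1],a[0]]); O=np.array([576.8,19.0])
X=(W[...,:2]-O)@a; Y=(W[...,:2]-O)@b; Z=W[...,2]
m=(X>-85)&(X<30)&(abs(Y)<20)&(Z>170)&(Z<225)
for x0 in range(-85,30,5):
    k=m&(X>=x0)&(X<x0+5)
    if k.sum(): print("rod",x0,k.sum(),"y",np.median(Y[k]).round(1),"z max/min",Z[k].max().round(1),Z[k].min().round(1))
# canister: expected center at
C=(np.array([436.3,53.5])-O)@a, (np.array([436.3,53.5])-O)@b
print("tcp in scale",np.round(C,1))
for n,z0,z1 in [("bail",168,212),("can",130,163),("cantop",163,169)]:
    k=(abs(X-C[0])<40)&(abs(Y-C[1])<40)&(Z>z0)&(Z<z1)
    if k.sum(): print(n,k.sum(),"x",np.percentile(X[k],[2,50,98]).round(1),"y",np.percentile(Y[k],[2,50,98]).round(1),"zmed",np.median(Z[k]).round(1))
T=np.array(r["extrinsics"])
def px(x,y,z):
    p=np.append(O+a*x+b*y,z); q=T[:3,:3]@p+T[:3,3]; return np.round([r["fx"]*q[0]/q[2]+r["cx"],r["fy"]*q[1]/q[2]+r["cy"]],1)
img=cv2.resize(r["frame"][100:195,180:320],None,fx=5,fy=5,interpolation=cv2.INTER_CUBIC)
for p in [(-55,0,188),(-68,0,202),(-37,0,202),(32,0,202),(C[0],C[1],216),(C[0],C[1]+19,166),(C[0],C[1]-19,166)]:
    u=px(*p); cv2.circle(img,(int((u[0]-180)*5),int((u[1]-100)*5)),4,(0,0,255),1)
cv2.imwrite("pics/ov.png",img)
```

```text
rod -70 7 y -1.3 z max/min 204.0 193.3
rod -65 8 y -1.8 z max/min 200.0 184.8
rod -60 6 y -2.5 z max/min 191.7 185.1
rod -55 3 y -5.1 z max/min 191.2 186.5
rod -50 5 y -1.9 z max/min 191.7 185.6
rod -45 7 y -3.4 z max/min 200.6 189.8
rod -40 7 y -2.2 z max/min 204.3 195.1
rod -35 3 y -3.7 z max/min 205.1 199.6
rod -30 4 y -1.6 z max/min 203.3 201.3
rod -25 6 y -0.9 z max/min 203.6 197.1
rod -20 4 y -3.3 z max/min 204.0 201.1
rod -15 5 y -3.0 z max/min 202.8 200.1
rod -10 4 y -1.3 z max/min 202.7 200.7
rod -5 5 y -2.6 z max/min 202.8 199.4
rod 0 4 y -4.0 z max/min 203.5 200.7
rod 5 5 y -3.7 z max/min 204.5 199.5
rod 10 4 y -1.4 z max/min 204.1 200.2
rod 15 5 y -1.9 z max/min 203.0 200.0
rod 20 6 y -1.9 z max/min 203.7 199.0
rod 25 5 y -3.8 z max/min 212.4 195.8
tcp in scale [-1.447e+02 -1.000e-01]
bail 75 x [-160.1 -144.9 -125.4] y [-26.9 -21.2  16.3] zmed 176.1
can 116 x [-167.8 -146.4 -121.4] y [-27.4 -22.3  -3.2] zmed 149.0
cantop 150 x [-167.1 -148.1 -120.8] y [-27.2  -4.7  18.8] zmed 166.8
```

View pics/ov.png

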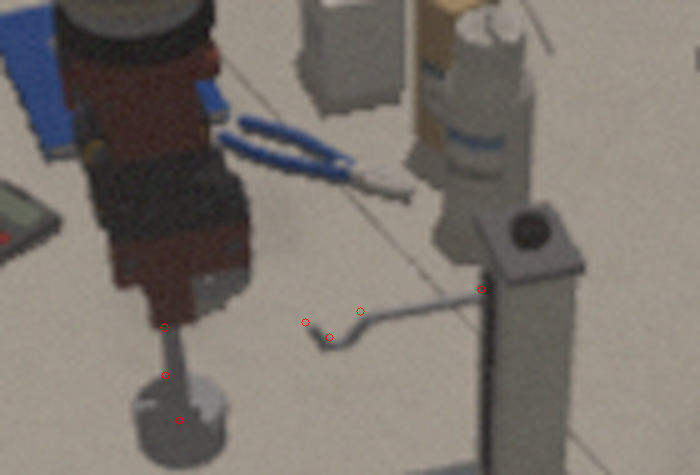

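The circled predictions agree with the picture to about a pixel: saddle at (327,341), tip at (306,322). The canister's measured x also matches the TCP, so I'll slide it in by 91 mm along the hook.

>>> move_arm:
  steps: [-0.1,0,0,0,-0.2,0,0,0,-0.24,0,0,0,-0.24,0,0,0,-0.24,0,0,0,-0.24,0,0,0,-0.24,0,0,0,-0.24,0,0,0,-0.24,0,0,0,-0.19,0,0,0,-0.1,0,0,0,0,0,0,0]

```text
time_s: 12.7
eef_pos: [524.8, 31.4, 232.5]
tool_rot: [[-0.97, 0.241, -0.0], [0.241, 0.97, -0.0], [0.0, -0.0, -1.0]]
contact_force: [-0.4, 0.1, -4.5]
finger_gap: 20.0
```

Run:
```python
from h import *
favg(20)
r,W=cloud("scene"); zoom(r["frame"],200,320,90,190,6,"pics/i1.png")
np.savez("pics/i1.npz",W=W)
```

```text
t 13.7 pos [524.4  31.5 232.6] F [-0.11  0.13 -4.34] sd [0.49 0.52 0.53] gap 20.2
```

View pics/i1.png

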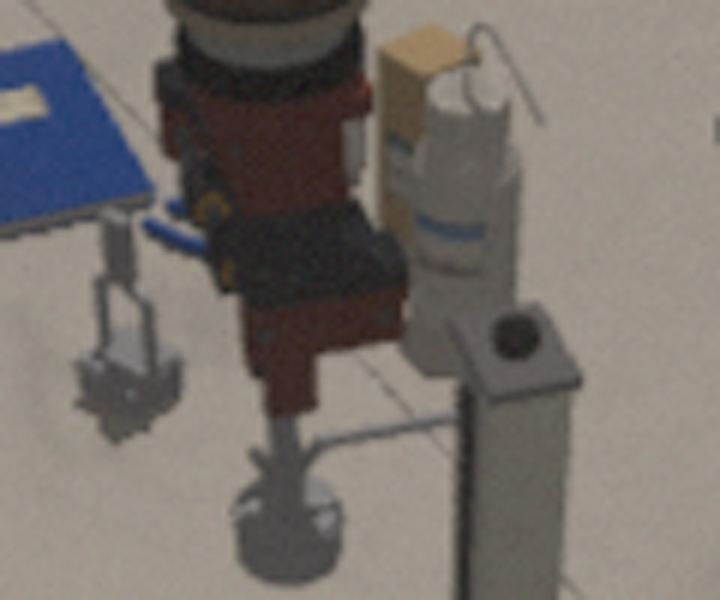

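The hook passes through the window: tip at (258,460), rise at (310,450), bail between them. I'll lower it at about 2.4 cm/s.

>>> move_arm:
  steps: [0,0,0.06,0,0,0,0.06,0,0,0,0.06,0,0,0,0.06,0,0,0,0.06,0,0,0,0.06,0,0,0,0.06,0,0,0,0.06,0,0,0,0.06,0,0,0,0.06,0,0,0,0.06,0,0,0,0.06,0]

```text
time_s: 14.95
eef_pos: [524.4, 31.5, 203.7]
tool_rot: [[-0.971, 0.241, 0.0], [0.241, 0.971, 0.0], [-0.0, 0.0, -1.0]]
contact_force: [-0.2, 0.5, -4.7]
finger_gap: 20.0
```

>>> move_arm:
  steps: [0,0,0.05,0,0,0,0.05,0,0,0,0.05,0,0,0,0.05,0,0,0,0.05,0,0,0,0.05,0,0,0,0.05,0,0,0,0.05,0,0,0,0,0]

```text
time_s: 15.85
eef_pos: [524.4, 31.5, 187.7]
tool_rot: [[-0.971, 0.241, -0.0], [0.241, 0.971, -0.0], [0.0, -0.0, -1.0]]
contact_force: [-1.0, -0.4, -2.0]
finger_gap: 19.8
```

Run:
```python
from h import *
favg(10)
r,W=cloud("scene"); zoom(r["frame"],200,320,90,190,6,"pics/i2.png")
```

```text
t 16.35 pos [524.4  31.5 187.9] F [-0.36 -0.38 -1.76] sd [0.53 0.5  0.5 ] gap 19.8
```

View pics/i2.png

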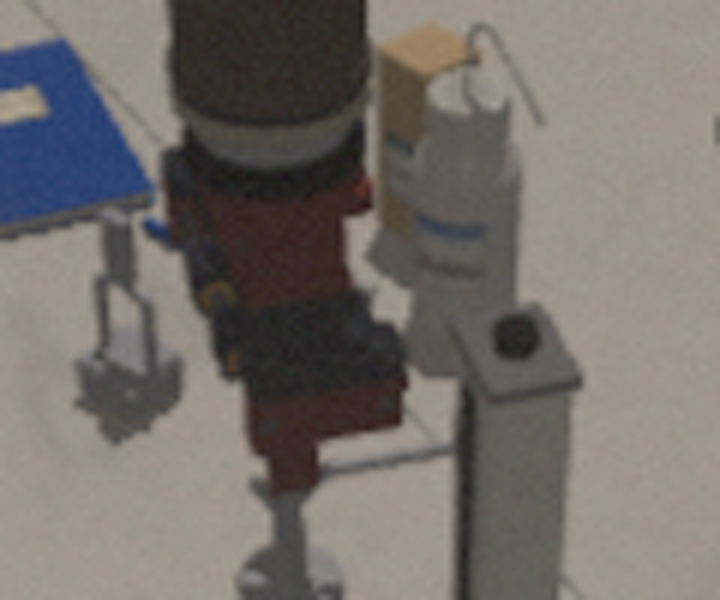

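>>> move_arm:
  steps: [0,0,0.05,0,0,0,0.05,0,0,0,0.05,0,0,0,0.05,0,0,0,0.04,0,0,0,0.02,0,0,0,0,0,0,0,0,0]

```text
time_s: 17.2
eef_pos: [524.4, 31.6, 177.5]
tool_rot: [[-0.971, 0.241, 0.0], [0.241, 0.971, 0.0], [-0.0, 0.0, -1.0]]
contact_force: [-0.6, -0.0, 0.2]
finger_gap: 19.9
```

Run:
```python
from h import *
favg(40)
```

```text
t 19.2 pos [524.4  31.6 177.5] F [ 0.41  0.39 -0.23] sd [0.39 0.43 0.45] gap 19.9
```

>>> move_arm:
  steps: [0,0,0.02,0,0,0,0.015,0,0,0,0,0,0,0,0,0]
  squeeze: 5

```text
time_s: 19.6
eef_pos: [524.4, 31.7, 176.0]
tool_rot: [[-0.971, 0.241, 0.0], [0.241, 0.971, 0.0], [0.0, 0.0, -1.0]]
contact_force: [0.1, 0.8, 0.2]
finger_gap: 19.9
```

Run:
```python
from h import *
favg(40)
```

```text
t 21.6 pos [524.4  31.5 176.1] F [0.77 2.1  0.03] sd [0.58 0.6  0.5 ] gap 20.0
```

Run:
```python
from h import *
favg(10)
r,W=cloud("scene"); zoom(r["frame"],200,320,100,200,6,"pics/i3.png")
print(bot.state()["torque"],np.round(bot.state()["effort"],2))
```

```text
t 22.1 pos [524.4  31.5 176. ] F [0.88 2.26 0.23] sd [0.46 0.58 0.38] gap 20.0
[ 0.61343985 -0.17831893  0.04371319] [  1.17 -45.21   4.26 -25.26   0.71   0.44   0.  ]
```

View pics/i3.png

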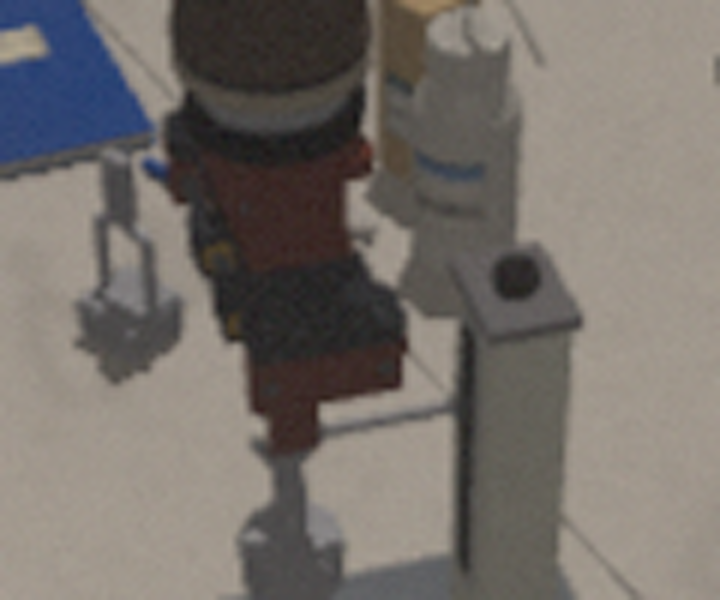

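>>> move_arm:
  steps: [0,0.02,0,0,0,0.02,0,0,0,0,0,0,0,0,0,0]

```text
time_s: 22.55
eef_pos: [524.6, 32.5, 175.9]
tool_rot: [[-0.97, 0.241, -0.0], [0.241, 0.97, -0.001], [0.0, -0.001, -1.0]]
contact_force: [-0.6, -1.1, 0.2]
finger_gap: 20.0
```

Run:
```python
from h import *
favg(14)
print(np.round(bot.state()["torque"],2))
```

```text
t 23.25 pos [524.7  32.9 176. ] F [-0.44 -2.7  -0.11] sd [0.55 0.91 0.49] gap 19.9
[-0.85  0.09  0.04]
```

>>> move_arm:
  steps: [0,-0.01,0,0,0,-0.01,0,0,0,0,0,0,0,0,0,0]

```text
time_s: 23.65
eef_pos: [524.6, 32.7, 176.1]
tool_rot: [[-0.971, 0.241, 0.0], [0.241, 0.971, 0.0], [-0.0, 0.0, -1.0]]
contact_force: [0.1, -1.0, -1.2]
finger_gap: 20.0
```

Run:
```python
from h import *
favg(20)
print(np.round(bot.state()["torque"],2))
```

```text
t 24.65 pos [524.6  32.5 176.1] F [0.15 0.64 0.1 ] sd [0.44 0.94 0.42] gap 20.1
[0.45 0.   0.05]
```

Run:
```python
from h import *
favg(5)
```

```text
t 24.9 pos [524.6  32.5 176.1] F [0.08 2.08 0.2 ] sd [0.31 0.53 0.33] gap 20.0
```

>>> move_arm:
  steps: [0,0.01,0,0,0,0,0,0]

```text
time_s: 25.1
eef_pos: [524.6, 32.6, 176.0]
tool_rot: [[-0.97, 0.241, -0.0], [0.241, 0.97, -0.0], [0.0, -0.0, -1.0]]
contact_force: [-0.3, 0.9, -0.5]
finger_gap: 20.3
```

Run:
```python
from h import *
favg(6);favg(6)
```

```text
t 25.4 pos [524.6  32.6 176. ] F [-0.29  1.04 -0.26] sd [0.86 0.41 0.41] gap 19.7
t 25.7 pos [524.6  32.6 176. ] F [0.04 0.7  0.18] sd [0.28 0.42 0.31] gap 19.7
```

Side force is now 0.7 N and the vertical force is about 0, so I'm releasing it.

>>> move_arm:
  steps: [0,0,0,0,0,0,0,0,0,0,0,0,0,0,0,0,0,0,0,0,0,0,0,0]
  fingers: 55

```text
time_s: 26.3
eef_pos: [524.7, 32.7, 176.0]
tool_rot: [[-0.971, 0.241, 0.0], [0.241, 0.971, 0.0], [-0.0, 0.0, -1.0]]
contact_force: [-0.0, 0.6, 0.3]
finger_gap: 48.3
```

Run:
```python
from h import *
for i in range(3):
    r,W=cloud("scene")
    t=bot.trace("scene","round_canister")
    m=t[0]["pixels"] if t else None
    s=bot.state()
    print(round(s["time_s"],2), (np.argwhere(m).mean(0).round(2),m.sum(),round(t[0]["p"],2)) if t else None, np.round(s["contact_force"],1),round(s["finger_gap"],1))
zoom(r["frame"],200,320,100,200,6,"pics/i4.png")
```

```text
26.4 (array([191.  , 247.67]), np.int64(315), 0.79) [ 0.4 -1.1  0.7] 48.3
26.5 (array([190.47, 247.54]), np.int64(313), 0.79) [0.3 0.1 0.9] 48.1
26.6 (array([191.39, 248.21]), np.int64(279), 0.61) [ 0.6  0.1 -0.2] 48.6
```

View pics/i4.png

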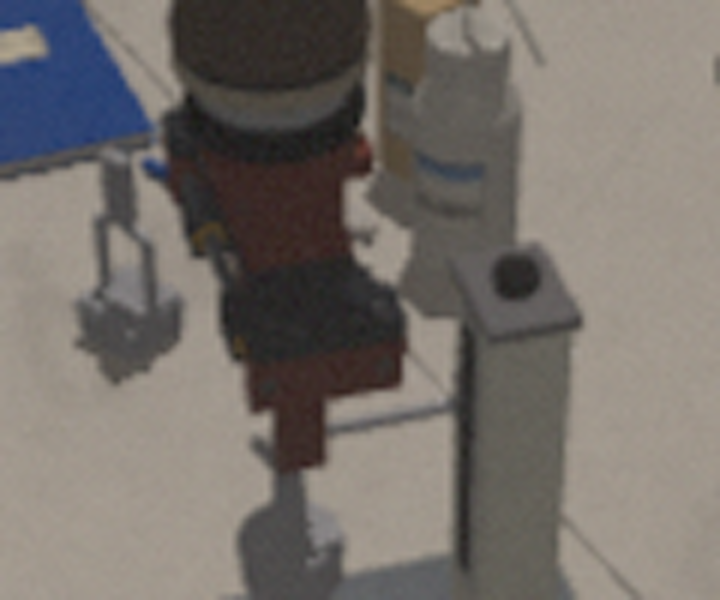

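Released: the canister hangs with its can at (290,560), and the hook tip is visible at (262,450). I'll wait, then check for residual motion with frame differences.

>>> move_arm:
  steps: [0,0,0,0,0,0,0,0,0,0,0,0,0,0,0,0,0,0,0,0,0,0,0,0,0,0,0,0,0,0,0,0,0,0,0,0,0,0,0,0,0,0,0,0,0,0,0,0]

```text
time_s: 27.8
eef_pos: [524.7, 32.7, 176.0]
tool_rot: [[-0.971, 0.241, 0.0], [0.241, 0.971, 0.0], [-0.0, 0.0, -1.0]]
contact_force: [0.7, 0.4, 1.3]
finger_gap: 47.9
```

>>> move_arm:
  steps: [0,0,0,0,0,0,0,0,0,0,0,0,0,0,0,0,0,0,0,0,0,0,0,0,0,0,0,0,0,0,0,0,0,0,0,0,0,0,0,0,0,0,0,0,0,0,0,0]

```text
time_s: 29.0
eef_pos: [524.7, 32.7, 176.0]
tool_rot: [[-0.971, 0.241, -0.0], [0.241, 0.971, 0.0], [0.0, 0.0, -1.0]]
contact_force: [-0.2, 0.3, 0.9]
finger_gap: 48.6
```

Run:
```python
from h import *
fs=[]
for i in range(10):
    r=bot.read_camera("scene"); fs.append(cv2.cvtColor(r["frame"],cv2.COLOR_BGR2GRAY).astype(np.float32))
ref=np.mean(fs,0)
sl=(slice(168,205),slice(236,262))
sl2=(slice(168,205),slice(285,315))
for f in fs: 
    print(np.round(cv2.phaseCorrelate(ref[sl],f[sl])[0],2),np.round(cv2.phaseCorrelate(ref[sl2],f[sl2])[0],2))
print(bot.state()["time_s"])
r,W=cloud("scene")
th=np.radians(-13.85); a=np.array([np.cos(th),np.sin(th)]); b=np.array([-a[1],a[0]]); O=np.array([576.8,19.0])
X=(W[...,:2]-O)@a; Y=(W[...,:2]-O)@b; Z=W[...,2]
k=(X>-15)&(X<25)&(abs(Y)<10)&(Z>140)&(Z<200); print("rod z",np.median(Z[k]),k.sum())
for q in ["round_canister_eye","hook_saddle","round_canister"]:
    print(q,[(round(d["p"],2),np.round(d["at"],1).tolist()) for d in bot.landmark_of("scene",q)][:2])
zoom(r["frame"],210,310,120,210,7,"pics/i5.png")
```

```text
[ 0.49 -0.01] [-0.05 -0.02]
[0.53 0.01] [0.1  0.02]
[0.51 0.02] [ 0.06 -0.03]
[ 0.52 -0.02] [-0.03  0.02]
[ 0.44 -0.03] [ 0.03 -0.03]
[ 0.52 -0.03] [0.05 0.  ]
[ 0.49 -0.05] [0.08 0.01]
[0.52 0.05] [0.02 0.  ]
[0.49 0.08] [-0.03 -0.07]
[0.49 0.06] [0.02 0.12]
29.5
rod z 173.2983723901913 35
round_canister_eye [(0.75, [525.3, 28.9, 166.9])]
hook_saddle [(0.61, [526.9, 31.1, 159.1])]
round_canister [(0.6, [527.1, 36.4, 80.8]), (0.28, [448.5, -314.6, 0.9])]
```

View pics/i5.png

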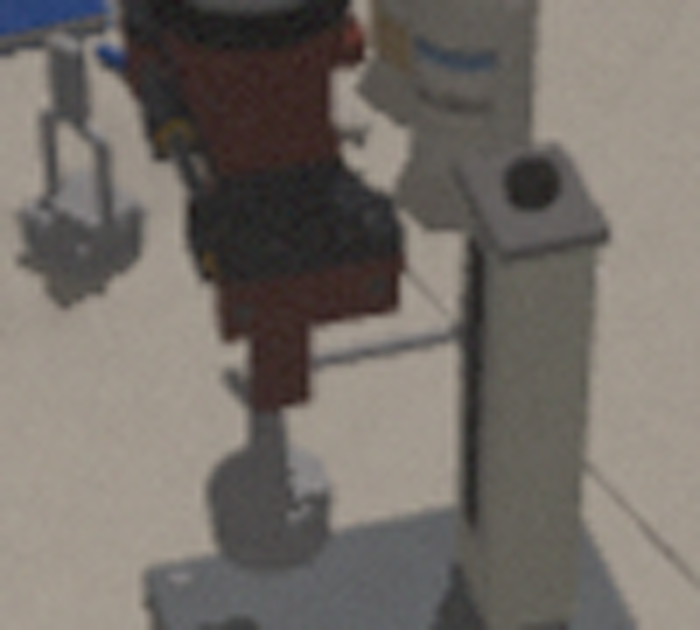

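It is at rest: residual motion is under 0.1 px, and the rod is 28 mm lower than unloaded. I'll wait a little longer, then regrip gently.

>>> move_arm:
  steps: [0,0,0,0,0,0,0,0,0,0,0,0,0,0,0,0,0,0,0,0,0,0,0,0,0,0,0,0,0,0,0,0,0,0,0,0,0,0,0,0,0,0,0,0,0,0,0,0]

```text
time_s: 30.9
eef_pos: [524.7, 32.7, 176.1]
tool_rot: [[-0.971, 0.241, 0.0], [0.241, 0.971, 0.0], [-0.0, 0.0, -1.0]]
contact_force: [-0.4, 0.6, -0.1]
finger_gap: 48.7
```

>>> move_arm:
  steps: [0,0,0,0,0,0,0,0,0,0,0,0,0,0,0,0,0,0,0,0]
  fingers: 30

```text
time_s: 31.4
eef_pos: [524.7, 32.7, 176.0]
tool_rot: [[-0.971, 0.241, -0.0], [0.241, 0.971, 0.0], [0.0, -0.0, -1.0]]
contact_force: [1.2, -0.3, -0.3]
finger_gap: 26.4
```

>>> move_arm:
  steps: [0,0,0,0,0,0,0,0,0,0,0,0,0,0,0,0]
  fingers: 0
  squeeze: 8

```text
time_s: 31.8
eef_pos: [524.7, 32.8, 176.0]
tool_rot: [[-0.971, 0.241, 0.0], [0.241, 0.971, 0.0], [0.0, 0.0, -1.0]]
contact_force: [-0.1, 0.1, -0.0]
finger_gap: 20.2
```

>>> move_arm:
  steps: [0,0,0,0,0,0,0,0,0,0,0,0,0,0,0,0]
  squeeze: 25

```text
time_s: 32.2
eef_pos: [524.7, 32.7, 176.0]
tool_rot: [[-0.971, 0.241, 0.0], [0.241, 0.971, 0.0], [0.0, 0.0, -1.0]]
contact_force: [0.4, 1.6, -0.1]
finger_gap: 19.8
```

Now I'll lift slowly: 57 mm at about 2.4 cm/s.

>>> move_arm:
  steps: [0,0,-0.03,0,0,0,-0.05,0,0,0,-0.06,0,0,0,-0.06,0,0,0,-0.06,0,0,0,-0.06,0,0,0,-0.06,0,0,0,-0.06,0,0,0,-0.06,0,0,0,-0.06,0,0,0,-0.06,0,0,0,-0.06,0]

```text
time_s: 33.4
eef_pos: [524.4, 32.6, 203.2]
tool_rot: [[-0.97, 0.241, -0.001], [0.241, 0.97, -0.0], [0.001, -0.0, -1.0]]
contact_force: [-0.1, 0.1, -4.0]
finger_gap: 19.4
```

>>> move_arm:
  steps: [0,0,-0.06,0,0,0,-0.06,0,0,0,-0.06,0,0,0,-0.06,0,0,0,-0.06,0,0,0,-0.06,0,0,0,-0.06,0,0,0,-0.06,0,0,0,-0.06,0,0,0,-0.06,0,0,0,-0.06,0,0,0,-0.06,0]

```text
time_s: 34.6
eef_pos: [524.7, 32.7, 232.2]
tool_rot: [[-0.971, 0.241, -0.0], [0.241, 0.971, 0.0], [0.0, 0.0, -1.0]]
contact_force: [-0.2, 0.1, -4.1]
finger_gap: 19.9
```

Run:
```python
from h import *
favg(3)
r,W=cloud("scene"); zoom(r["frame"],200,320,90,190,6,"pics/j1.png")
```

```text
t 34.75 pos [524.8  32.7 232.2] F [ 0.18 -0.06 -4.23] sd [0.13 0.31 0.63] gap 19.6
```

View pics/j1.png

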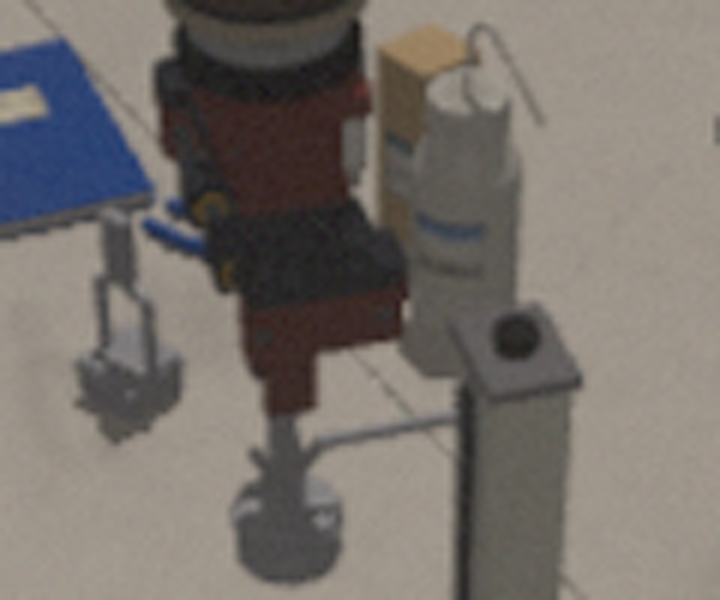

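The hook is back up and the bail floats free of it, the same view as before hanging. I'll retreat straight back out of the hook, then go to the tray.

>>> move_arm:
  steps: [0.1,0,0,0,0.2,0,0,0,0.24,0,0,0,0.24,0,0,0,0.24,0,0,0,0.24,0,0,0,0.24,0,0,0,0.24,0,0,0,0.24,0,0,0,0.24,0,0,0,0.15,0,0,0,0,0,0,0]

```text
time_s: 36.0
eef_pos: [431.9, 55.8, 232.1]
tool_rot: [[-0.971, 0.24, -0.0], [0.24, 0.971, 0.0], [0.0, 0.0, -1.0]]
contact_force: [0.4, 0.2, -4.0]
finger_gap: 19.8
```

>>> move_arm:
  steps: [-0.06,-0.2,0,0,-0.12,-0.4,0,0,-0.15,-0.5,0,0,-0.15,-0.5,0,0,-0.15,-0.5,0,0,-0.15,-0.5,0,0,-0.15,-0.5,0,0,-0.15,-0.5,0,0,-0.15,-0.5,0,0,-0.15,-0.5,0,0,-0.15,-0.5,0,0,-0.15,-0.5,0,0]

```text
time_s: 37.2
eef_pos: [443.9, -180.0, 232.1]
tool_rot: [[-0.97, 0.242, 0.0], [0.242, 0.97, -0.001], [-0.0, -0.001, -1.0]]
contact_force: [-0.7, 0.5, -5.2]
finger_gap: 19.8
```

>>> move_arm:
  steps: [-0.15,-0.5,0,0,-0.15,-0.5,0,0,-0.15,-0.5,0,0,-0.15,-0.5,0,0,-0.15,-0.5,0,0,-0.12,-0.4,0,0,-0.08,-0.27,0,0,-0.06,-0.2,0,0,0,0,0,0,0,0,0,0]

```text
time_s: 38.2
eef_pos: [450.6, -318.1, 231.8]
tool_rot: [[-0.971, 0.241, -0.0], [0.241, 0.971, 0.001], [0.001, 0.0, -1.0]]
contact_force: [0.5, 1.1, -3.9]
finger_gap: 19.8
```

Run:
```python
from h import *
r,W=cloud("scene"); zoom(r["frame"],190,350,200,340,5,"pics/k1.png")
for c in ["scene","top"]:
  if c=="top": bot.read_camera(c)
  for q in ["tray","round_canister"]:
    print(c,q,[(round(d["p"],2),np.round(d["at"],1).tolist()) for d in bot.landmark_of(c,q)][:2])
k=(W[...,2]>160); k=crop(W,400,500,-380,-260,125,168); p=W[k]; print("can",p[:,:2].min(0),p[:,:2].max(0),len(p))
s=bot.state();print(s["time_s"],s["eef_pos"],s["contact_force"])
```

```text
scene tray [(0.98, [451.0, -314.3, -1.2])]
scene round_canister [(0.75, [452.9, -318.2, 138.7])]
top tray [(0.7, [456.0, -317.9, 0.5]), (0.69, [372.4, 55.5, 7.2])]
top round_canister [(0.5, [448.9, -314.6, 135.8]), (0.17, [455.0, -317.2, 2.5])]
can [ 424.78158589 -345.93715856] [ 475.81748176 -296.70683   ] 421
38.5 [ 450.76534682 -318.05533979  232.11096479] [-1.13493615  0.39598676 -4.91196211]
```

View pics/k1.png

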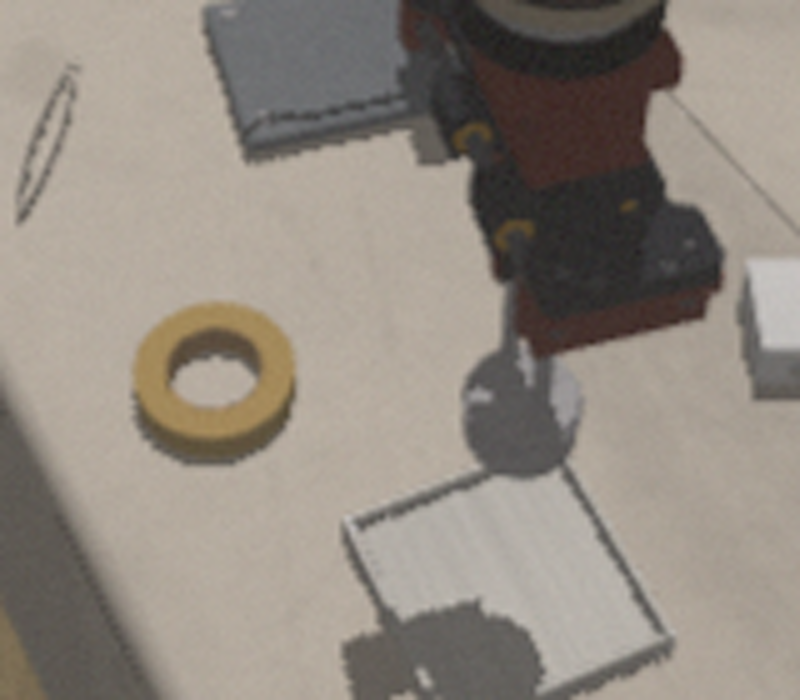

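The canister (can at (520,420) in the crop) is above the tray centre to within a few mm. I'll lower it.

>>> move_arm:
  steps: [0,0,0.15,0,0,0,0.25,0,0,0,0.3,0,0,0,0.3,0,0,0,0.3,0,0,0,0.3,0,0,0,0.3,0,0,0,0.3,0,0,0,0.3,0,0,0,0.25,0,0,0,0.15,0,0,0,0,0]

```text
time_s: 39.7
eef_pos: [450.2, -318.4, 115.1]
tool_rot: [[-0.97, 0.241, -0.001], [0.241, 0.97, 0.001], [0.001, 0.0, -1.0]]
contact_force: [0.0, 0.5, -4.0]
finger_gap: 19.9
```

>>> move_arm:
  steps: [0,0,0.04,0,0,0,0.04,0,0,0,0.04,0,0,0,0.04,0,0,0,0.04,0,0,0,0.04,0,0,0,0.04,0,0,0,0.04,0,0,0,0,0,0,0,0,0]

```text
time_s: 40.7
eef_pos: [450.6, -318.6, 103.2]
tool_rot: [[-0.97, 0.241, -0.0], [0.241, 0.97, -0.0], [0.0, -0.0, -1.0]]
contact_force: [-0.8, -0.3, -4.7]
finger_gap: 19.7
```

Run:
```python
from h import *
favg(6)
```

```text
t 41.0 pos [ 450.6 -318.6  103.3] F [-0.27  0.02 -4.14] sd [0.38 0.45 0.33] gap 19.9
```

>>> move_arm:
  steps: [0,0,0.02,0,0,0,0.02,0,0,0,0.02,0,0,0,0.01,0,0,0,0,0]

```text
time_s: 41.5
eef_pos: [450.6, -318.7, 100.5]
tool_rot: [[-0.97, 0.241, 0.0], [0.241, 0.97, 0.0], [-0.0, 0.0, -1.0]]
contact_force: [0.7, 0.2, -2.6]
finger_gap: 19.7
```

Run:
```python
from h import *
favg(5)
```

```text
t 41.75 pos [ 450.6 -318.6  100.5] F [-0.64  0.28 -2.8 ] sd [0.34 0.43 0.52] gap 20.1
```

Contact has begun. I'll lower a little more.

>>> move_arm:
  steps: [0,0,0.01,0,0,0,0.01,0,0,0,0,0]

```text
time_s: 42.05
eef_pos: [450.8, -318.7, 100.4]
tool_rot: [[-0.97, 0.241, 0.001], [0.241, 0.97, 0.0], [-0.001, 0.0, -1.0]]
contact_force: [-2.8, 2.5, 6.5]
finger_gap: 19.8
```

Run:
```python
from h import *
favg(5)
```

```text
t 42.3 pos [ 450.8 -318.7  100.5] F [-1.8   1.74  6.2 ] sd [0.36 0.21 0.13] gap 19.8
```

>>> move_arm:
  steps: [0,0,-0.01,0,0,0,0,0]

```text
time_s: 42.5
eef_pos: [450.8, -318.7, 100.5]
tool_rot: [[-0.97, 0.241, 0.001], [0.241, 0.97, -0.0], [-0.001, 0.0, -1.0]]
contact_force: [-1.5, 1.6, 5.2]
finger_gap: 19.8
```

>>> move_arm:
  steps: [0,0,0,0,0,0,0,0,0,0,0,0,0,0,0,0,0,0,0,0]
  fingers: 70

```text
time_s: 43.0
eef_pos: [450.6, -318.6, 100.0]
tool_rot: [[-0.97, 0.241, -0.0], [0.241, 0.97, -0.0], [0.0, -0.0, -1.0]]
contact_force: [-0.1, -0.2, -0.1]
finger_gap: 56.1
```

>>> move_arm:
  steps: [0,0,-0.1,0,0,0,-0.2,0,0,0,-0.3,0,0,0,-0.4,0,0,0,-0.5,0,0,0,-0.5,0,0,0,-0.5,0,0,0,-0.5,0,0,0,-0.3,0,0,0,0,0,0,0,0,0]

```text
time_s: 44.1
eef_pos: [450.5, -318.4, 231.9]
tool_rot: [[-0.971, 0.241, 0.0], [0.241, 0.971, 0.0], [-0.0, 0.0, -1.0]]
contact_force: [0.0, 0.6, 0.8]
finger_gap: 61.8
```

Run:
```python
from h import *
for c in ["scene","top"]:
  r,W=cloud(c)
  for q in ["tray","round_canister","hook_saddle","square_canister","tape_roll","slides_box","tweezers"]:
    print(c,q,[(round(d["p"],2),np.round(d["at"],1).tolist()) for d in bot.landmark_of(c,q)][:1])
  k=crop(W,390,510,-380,-260,24,36); p=W[k]
  if len(p): print("can",p[:,:2].min(0),p[:,:2].max(0),len(p))
  k=crop(W,390,510,-380,-260,100,136); p=W[k]
  if len(p): print("lug",p.min(0),p.max(0),len(p))
  k=crop(W,380,525,-390,-245,8,18); p=W[k]; print("rim",np.percentile(p,[1,99],axis=0).round(1)[:,:2])
  if c=="scene":
    th=np.radians(-13.85); a=np.array([np.cos(th),np.sin(th)]); b=np.array([-a[1],a[0]]); O=np.array([576.8,19.0])
    X=(W[...,:2]-O)@a; Y=(W[...,:2]-O)@b; Z=W[...,2]
    k=(X>-15)&(X<25)&(abs(Y)<10)&(Z>140)&(Z<220); print("rod z",np.median(Z[k]),k.sum())
    zoom(r["frame"],180,360,140,345,3,"pics/l1.png")
s=bot.state(); print(s["time_s"],s["eef_pos"],s["finger_gap"],s["contact_force"])
```

```text
scene tray [(0.77, [447.8, -317.0, 4.0])]
scene round_canister [(0.72, [450.7, -318.1, 4.5])]
scene hook_saddle [(0.44, [524.8, 31.3, 190.8])]
scene square_canister [(0.84, [580.5, 334.6, 4.9])]
scene tape_roll [(0.65, [376.6, -143.1, 0.1])]
scene slides_box [(0.67, [674.5, -280.1, 1.0])]
scene tweezers [(0.45, [374.8, 61.4, 0.5])]
can [ 423.82910144 -346.64203734] [ 475.18078638 -295.9062261 ] 236
lug [ 444.72330286 -331.29016019  100.53518569] [ 457.08010127 -310.83438385  134.80507598] 90
rim [[ 385.6 -384.4]
 [ 513.  -257. ]]
rod z 201.4624046206806 37
top tray [(0.95, [453.7, -318.1, -2.2])]
top round_canister [(0.64, [446.4, -315.9, 5.8])]
top hook_saddle [(0.65, [523.2, 29.6, 186.7])]
top square_canister [(0.72, [579.3, 334.9, -0.2])]
top tape_roll [(0.27, [577.9, 334.4, 2.9])]
top slides_box [(0.91, [676.5, -279.8, -4.4])]
top tweezers [(0.54, [379.1, -146.9, -1.9])]
can [ 426.16793709 -341.04840956] [ 473.39865043 -293.25517202] 104
lug [ 443.62799737 -326.03160279  100.51046894] [ 454.06666962 -308.26366834  135.23475523] 19
rim [[ 388.5 -381.8]
 [ 513.4 -252.1]]
44.9 [ 450.60549736 -318.61059919  232.04800034] 61.40353815254812 [0.11208178 0.04372633 0.40238516]
```

View pics/l1.png

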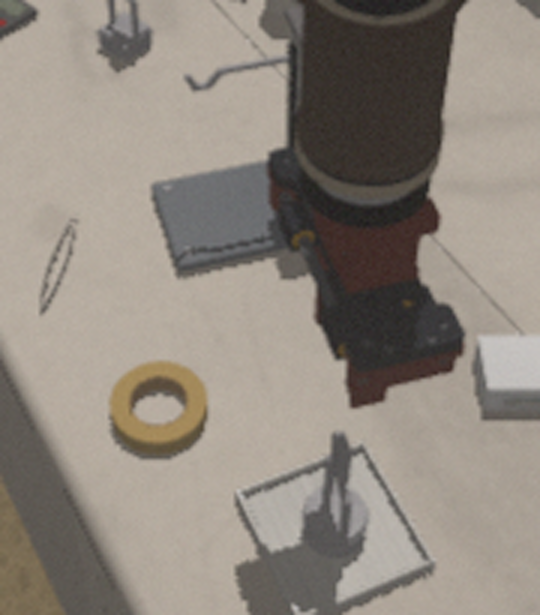

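The canister stands upright in the middle of the tray (crop (335,515)). The hook is empty and back up at (205,78), and the bystanders are where they were. I'm handing the job in.

```bash
python3 -c "
from bench import bot
print(bot.close_job())"
```

```text
the job is handed in; nothing more can be done
None
```

The round canister was weighed on the hook and now stands upright in the middle of the tray. I handed the job in at about 45 s of the 66 s allowed. No verdict was reported.

- **Weighing:** The wrist force put the canister at about 4.4 N (0.45 kg). I lowered it at 2 to 2.5 cm/s and released it when the vertical force read within about 0.2 N of zero. It hung untouched for about 4 s, with image motion under 0.1 px, and the rod was 28 mm below its unloaded height, against about 29 mm expected.
- **Lifting off and placing:** I lifted it at about 2.4 cm/s, backed out of the hook and set it down in the tray. The hand was pressing about 5 N on it just before I opened the fingers.
- **Last checks:** The canister is within about 5 mm of the tray's middle, with its underside at about 4.5 mm. The hook rod is back at 201.5 mm, its unloaded height. The gripper was open and well clear. The scene camera found all four bystanders within a few mm of their starting places.
- **Readings that disagreed:**
  - While it hung in the grip, the side force along the jaws wandered by about ±2.5 N. I took this for friction of the bar on the hook and eased it to 0.7 N before release.
  - One weight reading was 4.95 N, against 4.3 to 4.4 N for the others.
  - In the last top-camera picture, the detector gave wrong positions for the tape roll and tweezers. The scene camera and the picture itself show both undisturbed.

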